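# Index the replicator stage to the orange quadrant

### The job

The next imprint on the 384-well plate belongs to the quadrant marked orange: with the fingertips, push the selector lever of the white indexing stage across its H-gate and fully home to the end of the slot beside the orange disc, and leave it there. Push gently, do not pinch the knob or force it against the gate, do not touch the yellow plate on the stage, and leave everything else on the bench where it is.

Things in the scene. Friction and masses are not known exactly. Their poses are not given: they have to be found in the camera images.
- stage: White indexing stage fixed to the bench, 220 mm (x, front to back) by 360 mm (y) by 62 mm high. Origin: centre of its underside; x points away from the operator ('far'), y to the stage's left, z up. Right half: the steel gate plate with the lever. Left half: a slide with the yellow 384-well plate, between four steel guide posts (10 mm thick, tops 105 mm above the bench).
- gate (a point): Centre of the H-gate on the top of the 116 mm square steel gate plate, 74.5 mm above the bench; axes as the stage's. The legs of the H run along x, one on the left (+y), one on the right (-y); the crossbar joins their middles along y. Four slots: far left, near left, far right, near right, without latches; the tongues between the legs have round noses.
- lever: Selector lever: steel rod, 10 mm diameter, with a black barrel-shaped knob, 30 mm in diameter and 36 mm high. Origin: centre of the knob, about 65 mm above the gate plate; z along the rod, upward. It starts in the left leg of the H, anywhere along it. Friction holds it wherever it is left; 2 to 3 N at the knob move it. More than 30 N on it counts as pinching or forcing.
- pivot (a point): Pivot of the lever inside the stage, 59.5 mm straight below point gate; axes as the stage's. The knob's centre moves on a sphere of 125 mm radius about it: x = 125 mm * cos(lever_side) * sin(lever_fore), y = 125 mm * sin(lever_side).
- lever_fore (a joint): Tilt of the lever along the stage's x, rad: 0 in the crossbar, positive leaning to far (+x); +0.32 at the end of the far slots, -0.32 at the end of the near slots. The lever can pass from leg to leg only within about 0.05 of 0.
- lever_side (a joint): Tilt of the lever along the stage's y, rad: positive leaning to the left (+y); +0.24 in the middle of the left leg, -0.24 in the middle of the right leg, stops at +0.26 and -0.26. In a slot it can lie only about 0.22 to 0.26 to its side.
- disc_orange: Orange marker disc, 18 mm diameter, 3 mm thick, flat on the gate plate; origin at the centre of its underside. It lies beside the end of the far right or of the near right slot (40 mm to far or to near and 40 mm to the right of point gate), and marks the slot wanted.
- disc_blue: Blue marker disc of the same size, beside the other of the two right-hand slots. (White and green discs lie beside the far left and the near left slots.)
- plate384: Yellow 384-well plate, 85.5 x 127.8 x 14.4 mm, clipped in the slide of the stage, not to be touched; origin at the centre of its underside, 74 mm above the bench, 193 mm to the left of the gate. A linkage under the deck moves it with the lever, about 2.3 mm either way in x and y.
- vial_orange: Loose vial standing on the bench at the stage's right, orange cap, 13 mm diameter, 46 mm high; origin at its foot. To be left alone.
- vial_blue: The same with a blue cap. To be left alone.
- vial_rack: Small black rack with capped vials, 46 x 92 mm, 58 mm high with the vials, loose; origin under its centre. To be left alone.
- tube_rack: Empty black 50-hole tube rack, 110 x 208 x 40 mm, loose; origin under its centre. To be left alone.
- source_plate: Yellow 96-well plate lying on the bench, 86 x 128 x 20 mm, loose; origin under its centre. To be left alone.
- tip_box: Pipette tip box, white with a blue lid, 90 x 128 x 85 mm, loose; origin under its centre. To be left alone.
- pipette: Hand pipette lying on the bench, about 240 mm long, 26 mm high, loose; origin under its middle. To be left alone.
- pin_tool: 96-pin replicator standing on its pins, 86 x 128 mm, 82 mm high with its black handle, loose; origin under its centre. To be left alone.

How it is judged (in metres and radians):
On the way:
1. the lever is pushed out of the left leg and across the crossbar into the right leg (value of joint lever_side below -0.19 rad), for 0.1 s.
At the end, for the whole second after the job is handed in: The lever rests in the right-hand slot that lies beside the orange disc, within 0.055 rad (about 7 mm at the knob) of the slot's end (value of joint lever_side below -0.19 rad and ((x of disc_orange in the frame of gate above 0 m and value of joint lever_fore above 0.265 rad) or (x of disc_orange in the frame of gate below 0 m and value of joint lever_fore below -0.265 rad)) and velocity of joint lever_fore between -0.05 and 0.05 rad/s); the robot touches nothing.
It fails at once if the lever is pinched or forced (more than 30 N on it) (contact force between any of the fingers, the arm and lever above 30 N).
It fails at once if the plate on the stage is touched (contact force between any of the fingers, the arm and plate384 above 0.5 N).
It fails at once if another thing on the bench is displaced by more than 10 mm, lifted or knocked over (distance of any of vial_orange, vial_blue, vial_rack, tube_rack, source_plate, tip_box, pipette, pin_tool from where it was at the start of the episode above 0.01 m or angle between any of vial_orange, vial_blue's own z axis and vertical above 0.4 rad).
It also fails if it takes over 45 s, if anything falls off the work surface, if the arm or the gripper's body presses on something with over 40 N, if the wrist force passes 120 N, or if a joint passes its speed limit or range.

### The arm

A 6-joint arm with a two-finger parallel gripper is mounted at the origin on the work surface. World frame = base frame: x ahead of the robot, y to its left, z up, the work surface at z = 0. Lengths are in mm, angles in degrees, forces in N, time in s.
With the tool pointing down it reaches from about 425 to 925 mm from the base axis. Payload 12.5 kg.
Tool frame: the origin (TCP) lies on the centre line of the jaws, within the pads' length; the fingertips stand 22 mm ahead of it and the grasp point (between the pads) lies 3 mm ahead of it (r.tips_ahead is the distance from the TCP to the fingertips, in mm); z points along the fingers, y is the direction in which the jaws open and shut (so a half turn about z gives the same grasp; the last joint's range is limited). The gripper opens to 85 mm and grips with 20 to 120 N. Pads are 22 mm wide; open, the fingers measure 114 mm over their backs; the gripper's body (76 mm by 85 mm) begins 54 mm behind the grasp point. The pads swing forward as they close: fully open they stand 13 mm farther back than shut.
Start: joints at [68.09, 28.126, 89.318, -0, 62.55, -6.05], TCP at [170.78, 601.229, 253.327] pointing down, gripper open.
Joint ranges: [-177.58, 177.58], [-47.91, 125.51], [2.72, 160], [-65.01, 245.01], [3.68, 167.84], [-153.87, 153.87]. Speed limits (degrees/s): [127.2, 127.2, 159.86, 180, 180, 180].

### API

Orientations are given as a 3x3 rotation matrix whose columns are the frame's x, y, z axes.
In Python, from rig import r gives the robot as it stands. The module is installed in compiled form; this text tells all that it offers.
- The arm moves only by the tool play_rows, never from a script. Its argument "deltas" is a list of rows, each a list of 5 numbers: the shift along the tool's x, y, z in mm, then the turn about the tool's z in degrees, then the opening, from 0 (shut) to 1 (fully open). In form: [[x, y, z, spin, claw], ...]. A call has 1 to 5 rows; each row shifts and turns the commanded pose from where the row before left it, along the tool's axes as they then stand; what a row does not reach is not made up. A row lasts 1/12 s, in which the tool goes at most 41.7 mm and 7.16 degrees, less where a joint would pass 70% of its speed; a pose out of reach is approached as far as the arm can. A call with a gripper value outside its range is refused whole. The fingers move at their own pace and stop on an object; "squeeze" is the grip in N (left out, the last holds). Time passes only in rows, so rows that do not move let the fingers close. It gives the time, the measured TCP pose, the force and the opening at its end, in the units of the state.
- r.read_state(): the state, without advancing time (a new reading comes with each control period).
- r.get_image(name): name is "scene" or "side" or "wrist"; returns a dict with "pixels" (400x640x3 uint8, blue, green, red), "fx", "fy", "cx", "cy" (pixels), "k1" (the pictures are not rectified: a ray, as slopes to the right and down, at radius r is drawn at 1 + k1 r^2 times it, then the intrinsics apply), "cam_to_world" (4x4, takes a point from camera to world coordinates). Camera axes: x right, y down, z forward; pixel columns grow to the right and rows downward; lengths in mm; the calibration is good to about 2 mm. A picture is of the moment at which its call begins. There is no depth.
- r.job_done(): hands the job in, once; it reports no verdict.
The state is a dict: "t": time; "q": joint angles; "joint_velocities": joint speeds; "tau": joint torques, N m; "eef_pos": TCP position; "tcp_rot": TCP orientation; "ft_force": force on the tool from outside, world axes, zero at the start; "wrist_torque": the same for the moment, N m; "opening": opening from 0.0 (shut) to 1.0 (fully open).
Only numpy, scipy, OpenCV 4.12 (cv2) and the standard library are available. Lean on these libraries where they do the work, as an engineer would, in place of code of your own. Each camera call takes 0.05 s, during which the arm holds its last target. There are 200 camera calls.

## Working session

There is one attempt and no reset: what is moved stays moved. The work goes in short steps, Python scripts to look and compute and a tool call to move; the robot and the scene stay as the last step left them, time stands still between calls to the robot, and variables do not carry over. Pictures are saved under pics/ and viewed, about 8 in all and at most 12, crops included, and the job is handed in when it is done.

Besides the shell and the picture viewer there is one more tool, called by a JSON object that holds its "api" and its "payload". play_rows: Moves the arm, as the interface text tells. Its arguments: {"type":"object","properties":{"deltas":{"type":"array","items":{"type":"array","items":{"type":"number"}}},"squeeze":{"type":"number"}},"required":["deltas"]}

```bash
mkdir -p pics; cat > h.py <<'E'
import numpy as np, cv2
from rig import r
def proj(im,P):
    T=np.linalg.inv(np.array(im["cam_to_world"])); p=T[:3,:3]@np.array(P,float)+T[:3,3]
    s=p[:2]/p[2]; s=s*(1+im["k1"]*(s@s)); return np.array([im["fx"]*s[0]+im["cx"],im["fy"]*s[1]+im["cy"]])
def ray(im,uv):
    d=np.array([(uv[0]-im["cx"])/im["fx"],(uv[1]-im["cy"])/im["fy"]]); s=d.copy()
    for _ in range(20): s=d/(1+im["k1"]*(s@s))
    T=np.array(im["cam_to_world"]); return T[:3,3],T[:3,:3]@np.array([s[0],s[1],1])
def atz(im,uv,z):
    o,d=ray(im,uv); return o+d*(z-o[2])/d[2]
E
python3 - <<'E'
from h import *
s=r.read_state(); print(s["t"],s["eef_pos"],np.round(s["tcp_rot"],3).tolist(),s["opening"])
import pickle
for n in("scene","side","wrist"):
    im=r.get_image(n); pickle.dump(im,open(n+".pkl","wb")); cv2.imwrite(f"pics/{n}0.png",im["pixels"]); print(n,np.round(im["cam_to_world"],2).tolist(),im["fx"])
E
```

```text
0.0 [170.7012296  601.02815413 252.71830105] [[-0.962, 0.273, -0.0], [0.273, 0.962, -0.001], [0.0, -0.001, -1.0]] 0.9976800834474049
scene [[0.21, 0.77, -0.61, 1319.02], [0.98, -0.16, 0.13, -156.44], [0.0, -0.62, -0.79, 1148.67], [0.0, 0.0, 0.0, 1.0]] 461.7114052137234
side [[1.0, -0.04, 0.08, 403.18], [-0.09, -0.57, 0.82, -897.38], [0.01, -0.82, -0.57, 728.72], [0.0, 0.0, 0.0, 1.0]] 435.7390184647561
wrist [[0.27, 0.91, 0.31, 89.69], [0.96, -0.26, -0.09, 623.87], [-0.0, 0.32, -0.95, 373.91], [0.0, 0.0, 0.0, 1.0]] 300.4017511037683
```

View pics/scene0.png

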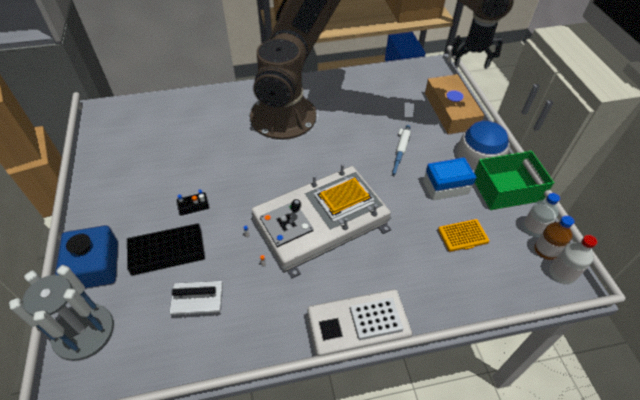

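View pics/side0.png

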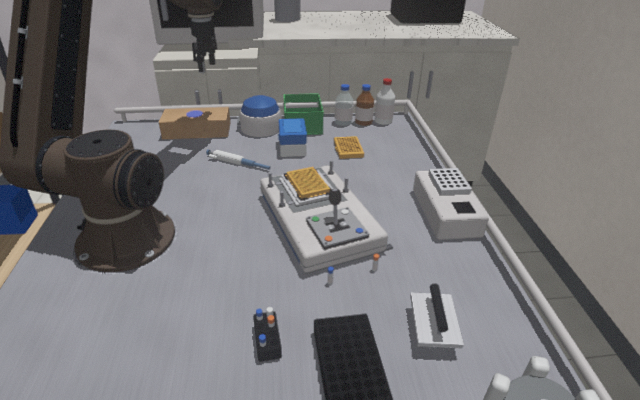

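```bash
python3 - <<'E'
import pickle
from h import *
a=pickle.load(open("scene.pkl","rb"))["pixels"][160:280,235:395]; b=pickle.load(open("side.pkl","rb"))["pixels"][165:275,255:395]
a=cv2.resize(a,(800,600),interpolation=cv2.INTER_CUBIC); cv2.imwrite("pics/a.png",a)
b=cv2.resize(b,None,fx=5,fy=5,interpolation=cv2.INTER_CUBIC); cv2.imwrite("pics/b.png",b)
E
```

```text
(no output)
```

View pics/a.png

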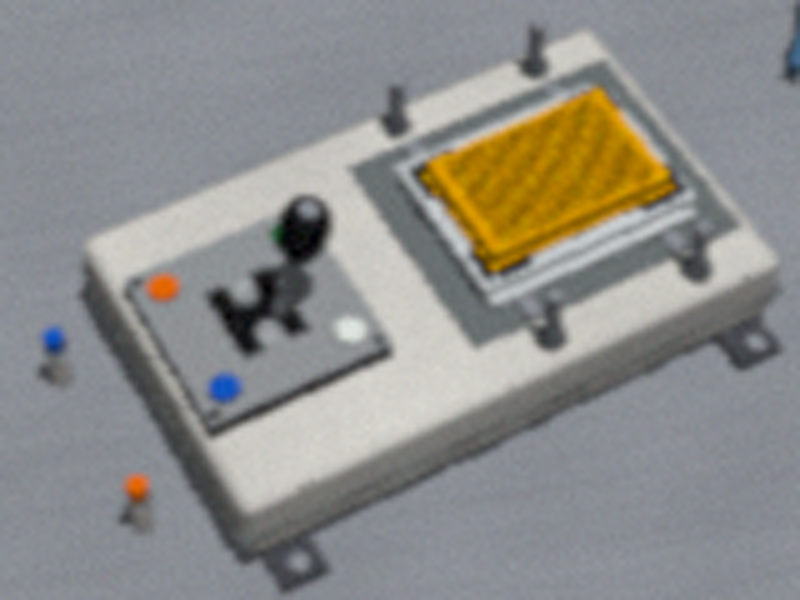

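View pics/b.png

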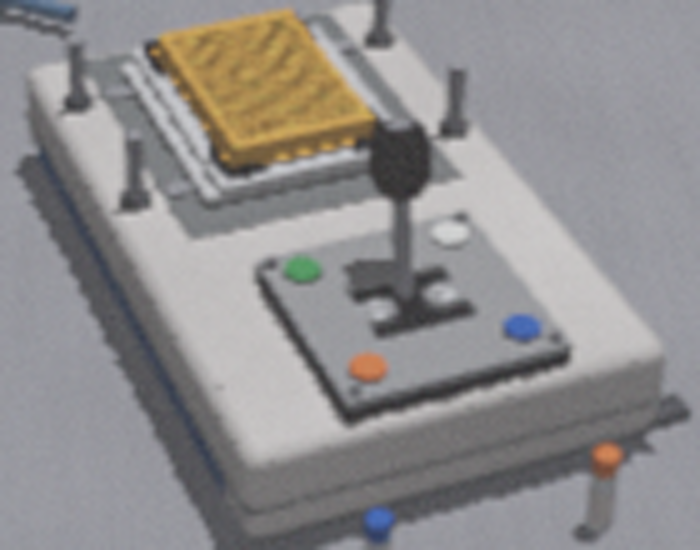

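```bash
cat > fit.py <<'E'
import pickle
from h import *
from scipy.optimize import least_squares
A=pickle.load(open("scene.pkl","rb"));B=pickle.load(open("side.pkl","rb"))
pa=lambda x,y:(235+(x+.5)/5-.5,160+(y+.5)/5-.5); pb=lambda x,y:(255+(x+.5)/5-.5,165+(y+.5)/5-.5)
obs=[(A,pa(163,287),-40,-40),(A,pa(225,387),40,-40),(A,pa(350,329),40,40),(B,pb(368,367),-40,-40),(B,pb(523,327),40,-40),(B,pb(303,269),-40,40),(B,pb(450,233),40,40)]
def W(p,x,y,z):c,s=np.cos(p[2]),np.sin(p[2]);return [p[0]+c*x-s*y,p[1]+s*x+c*y,z]
f=lambda p:np.concatenate([proj(i,W(p,x,y,77.5))-uv for i,uv,x,y in obs])
s=least_squares(f,[500,0,0],x_scale=[100,100,.3]);p=s.x;print(p,np.degrees(p[2]),np.round(s.fun,1))
ko=[(A,pa(303,230)),(B,pb(401,161))]
k=lambda a:[p for p in np.concatenate([proj(i,W(p,125*np.cos(a[1])*np.sin(a[0]),125*np.sin(a[1]),15+125*np.cos(a[0])*np.cos(a[1])))-uv for i,uv in ko])]
t=least_squares(k,[0,.24]);print("lever",t.x,np.round(t.fun,1))
g=lambda P:np.concatenate([proj(i,P)-uv for i,uv in ko])
u=least_squares(g,[500,0,140],x_scale=100);print("knob",u.x,u.fun.round(1))
for n,x,y in[("kn0",0,30),("wanted",-38,-30)]:print(n,W(p,x,y,136))
E
python3 fit.py
```

```text
[ 5.36114047e+02 -7.87143118e+01  3.01420181e-01] 17.270104245288564 [-0.2  0.4 -0.2  0.4 -0.   0.6 -0.1 -0.2 -0.3 -0.2 -0.3 -0.1 -0.2 -0.1]
lever [0.04572021 0.24387396] [-0.   0.7 -0.5  0. ]
knob [532.66872101 -48.62304599 137.48746175] [-0.2  0.5 -0.3 -0.3]
kn0 [np.float64(527.2077475908667), np.float64(-50.06683681891756), 136]
wanted [np.float64(508.7335454631068), np.float64(-118.6430998823324), 136]
```

{"api": "play_rows", "payload": {"deltas": [[0,0,0,-7,0],[0,0,0,-7,0],[0,0,0,-7,0],[0,0,0,-7,0],[0,0,0,-5,0]], "squeeze": 20}}

```text
t: 0.57
eef_pos: [170.7, 601.1, 253.1]
tcp_rot: [[-0.954, -0.301, -0.0], [-0.301, 0.954, -0.0], [0.0, -0.0, -1.0]]
ft_force: [-0.8, 0.1, -0.4]
opening: 0.301
```

{"api": "play_rows", "payload": {"deltas": [[-9,-36,0,0,0],[-9,-36,0,0,0],[-9,-36,0,0,0],[-9,-36,0,0,0],[-9,-36,0,0,0]]}}

```text
t: 0.98
eef_pos: [267.2, 440.9, 253.2]
tcp_rot: [[-0.955, -0.295, -0.0], [-0.295, 0.955, -0.0], [0.0, -0.0, -1.0]]
ft_force: [1.3, 0.3, 0.4]
opening: 0.002
```

{"api": "play_rows", "payload": {"deltas": [[-9,-36,0,0,0],[-9,-36,0,0,0],[-9,-36,0,0,0],[-9,-36,0,0,0],[-9,-36,0,0,0]]}}

```text
t: 1.4
eef_pos: [363.4, 282.1, 253.3]
tcp_rot: [[-0.956, -0.295, 0.0], [-0.295, 0.956, 0.0], [-0.0, 0.0, -1.0]]
ft_force: [2.0, 0.7, 0.7]
opening: 0.004
```

{"api": "play_rows", "payload": {"deltas": [[-9,-36,0,0,0],[-9,-36,0,0,0],[-9,-36,0,0,0],[-9,-36,0,0,0],[-9,-36,0,0,0]]}}

```text
t: 1.82
eef_pos: [459.5, 123.2, 253.3]
tcp_rot: [[-0.956, -0.295, 0.0], [-0.295, 0.956, 0.0], [-0.0, 0.0, -1.0]]
ft_force: [0.5, 0.8, 1.3]
opening: 0.001
```

{"api": "play_rows", "payload": {"deltas": [[-9,-36,0,0,0],[-9,-36,0,0,0],[-9,-36,0,0,0],[-9,-36,0,0,0],[0,0,0,0,0]]}}

```text
t: 2.23
eef_pos: [538.4, -6.6, 252.9]
tcp_rot: [[-0.957, -0.291, 0.001], [-0.291, 0.957, -0.001], [-0.001, -0.001, -1.0]]
ft_force: [-0.4, 0.4, -0.9]
opening: -0.0
```

```bash
cat > st.py <<'E'
from h import *
p=np.array([536.11,-78.71]);a=0.30142
G=np.array([[np.cos(a),np.sin(a)],[-np.sin(a),np.cos(a)]])
def st():
    s=r.read_state();e=np.array(s["eef_pos"]);R=np.array(s["tcp_rot"]);F=np.array(s["ft_force"])
    print("t",s["t"],"gate xy",(G@(e[:2]-p)).round(1),"z",e[2].round(1),"yaw tool x vs -gx",np.degrees(np.arctan2(*(G@-R[:2,0])[::-1])).round(2),"F gate",(G@F[:2]).round(2),F[2].round(2),"op",round(s["opening"],3))
if __name__=="__main__": st(); print(r.tips_ahead)
E
python3 st.py
```

```text
t 2.2333 gate xy [23.6 68.2] z 252.9 yaw tool x vs -gx -0.34 F gate [-0.31  0.46] -0.88 op -0.0
22.0
```

{"api": "play_rows", "payload": {"deltas": [[-11,-19,0,0,0],[-11,-19,0,0,0],[0,0,30,0,0],[0,0,30,0,0],[0,0,0,0,0]]}}

```text
t: 2.65
eef_pos: [566.0, -31.6, 188.6]
tcp_rot: [[-0.956, -0.294, -0.008], [-0.294, 0.956, 0.001], [0.007, 0.004, -1.0]]
ft_force: [-0.6, 0.3, -0.3]
opening: -0.002
```

```bash
python3 - <<'E'
from st import *
st()
im=r.get_image("wrist");cv2.imwrite("pics/w1.png",im["pixels"])
b=r.get_image("side")["pixels"][130:260,255:415];c=cv2.resize(b,(640,520),interpolation=cv2.INTER_CUBIC)
cv2.imwrite("pics/c1.png",c)
E
```

```text
t 2.65 gate xy [42.5 36.1] z 188.6 yaw tool x vs -gx -0.15 F gate [-0.45  0.47] -0.32 op -0.002
```

View pics/w1.png

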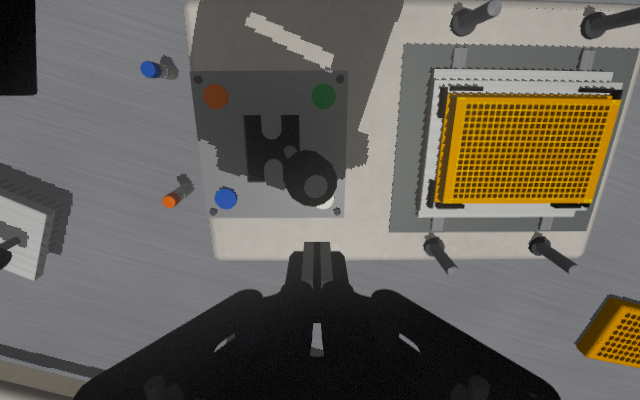

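{"api": "play_rows", "payload": {"deltas": [[0,-3,20,0,0],[0,-3,22,0,0],[0,0,0,0,0]]}}

```text
t: 3.0
eef_pos: [569.3, -37.5, 150.3]
tcp_rot: [[-0.956, -0.295, -0.002], [-0.295, 0.956, 0.0], [0.002, 0.001, -1.0]]
ft_force: [-0.6, 0.9, -0.1]
opening: -0.001
```

{"api": "play_rows", "payload": {"deltas": [[2,0,0,0,0],[2,0,0,0,0],[2,0,0,0,0],[2,0,0,0,0]]}}

```text
t: 3.33
eef_pos: [562.3, -39.9, 152.7]
tcp_rot: [[-0.956, -0.295, 0.002], [-0.295, 0.956, -0.0], [-0.002, -0.001, -1.0]]
ft_force: [0.1, -0.4, -0.1]
opening: 0.003
```

```bash
python3 st.py
```

```text
t 3.3333 gate xy [36.5 29.3] z 152.7 yaw tool x vs -gx -0.12 F gate [-0.04 -0.43] -0.08 op 0.003
22.0
```

{"api": "play_rows", "payload": {"deltas": [[1,0,5,0,0],[2,0,0,0,0],[2,0,0,0,0]]}}

```text
t: 3.58
eef_pos: [557.1, -41.4, 146.2]
tcp_rot: [[-0.956, -0.295, -0.0], [-0.295, 0.956, 0.0], [0.0, 0.0, -1.0]]
ft_force: [1.3, 0.1, 0.6]
opening: 0.002
```

{"api": "play_rows", "payload": {"deltas": [[1,0,0,0,0],[1,0,0,0,0],[1,0,0,0,0],[1,0,0,0,0]]}}

```text
t: 3.92
eef_pos: [553.7, -42.6, 146.5]
tcp_rot: [[-0.956, -0.295, 0.001], [-0.295, 0.956, 0.0], [-0.001, -0.0, -1.0]]
ft_force: [0.9, 1.7, 1.7]
opening: -0.004
```

```bash
python3 st.py
```

```text
t 3.9167 gate xy [27.5 29.3] z 146.5 yaw tool x vs -gx -0.13 F gate [1.36 1.34] 1.75 op -0.004
22.0
```

```bash
python3 - <<'E'
from st import *
im=r.get_image("wrist");cv2.imwrite("pics/w2.png",im["pixels"][60:310,160:480].repeat(2,0).repeat(2,1))
import pickle;pickle.dump(im,open("w2.pkl","wb"))
def kn(fore,side,h=0):
    L=125+h;l=np.array([L*np.cos(side)*np.sin(fore),L*np.sin(side)]);w=G.T@l+p
    return [*w,15+L*np.cos(side)*np.cos(fore)]
for f in(-.05,0,.05):print(f,"knob ctr/top in crop",[((proj(im,kn(f,.24,h))-[160,60])*2).round() for h in(0,18)])
E
```

```text
-0.05 knob ctr/top in crop [array([315., 293.]), array([336., 320.])]
0 knob ctr/top in crop [array([315., 318.]), array([336., 351.])]
0.05 knob ctr/top in crop [array([315., 340.]), array([335., 380.])]
```

View pics/w2.png

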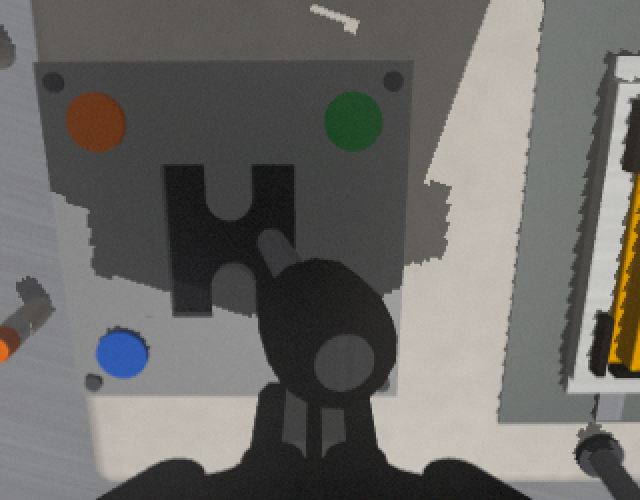

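{"api": "play_rows", "payload": {"deltas": [[1,0,0,0,0],[1,0,0,0,0],[0.5,0,0,0,0]]}}

```text
t: 4.22
eef_pos: [551.1, -43.3, 146.3]
tcp_rot: [[-0.956, -0.295, 0.0], [-0.295, 0.956, 0.0], [-0.0, 0.0, -1.0]]
ft_force: [2.2, 0.2, 1.4]
opening: 0.001
```

{"api": "play_rows", "payload": {"deltas": [[-12,0,0,0,0],[0,20,0,0,0],[0,25,0,0,0],[14,0,0,0,0],[24,0,0,0,0]]}}

```text
t: 4.63
eef_pos: [513.1, -6.9, 145.9]
tcp_rot: [[-0.955, -0.297, -0.0], [-0.297, 0.955, -0.0], [0.0, 0.0, -1.0]]
ft_force: [-0.9, -0.7, -0.4]
opening: 0.0
```

```bash
python3 st.py
```

```text
t 4.6333 gate xy [-0.6 75.4] z 145.9 yaw tool x vs -gx 0.01 F gate [-1.1  -0.37] -0.37 op 0.0
22.0
```

{"api": "play_rows", "payload": {"deltas": [[0,-5,0,0,0],[0,-5,0,0,0],[0,-3,0,0,0],[0,-3,0,0,0],[0,-3,0,0,0]]}}

```text
t: 5.05
eef_pos: [519.1, -26.4, 146.3]
tcp_rot: [[-0.956, -0.294, 0.0], [-0.294, 0.956, 0.0], [-0.0, 0.0, -1.0]]
ft_force: [-0.9, 3.5, 2.2]
opening: -0.001
```

{"api": "play_rows", "payload": {"deltas": [[0,-3,0,0,0],[0,-3,0,0,0],[0,-3,0,0,0],[0,-3,0,0,0]]}}

```text
t: 5.38
eef_pos: [522.3, -37.8, 146.3]
tcp_rot: [[-0.956, -0.295, 0.0], [-0.295, 0.956, 0.0], [-0.0, 0.0, -1.0]]
ft_force: [-1.1, 1.9, 3.2]
opening: -0.001
```

```bash
python3 - <<'E'
from st import *
st()
im=r.get_image("wrist");cv2.imwrite("pics/w3.png",im["pixels"][60:310,160:480].repeat(2,0).repeat(2,1))
E
```

```text
t 5.3833 gate xy [-1.  43.2] z 146.3 yaw tool x vs -gx -0.12 F gate [-0.48  2.17] 3.19 op -0.001
```

View pics/w3.png

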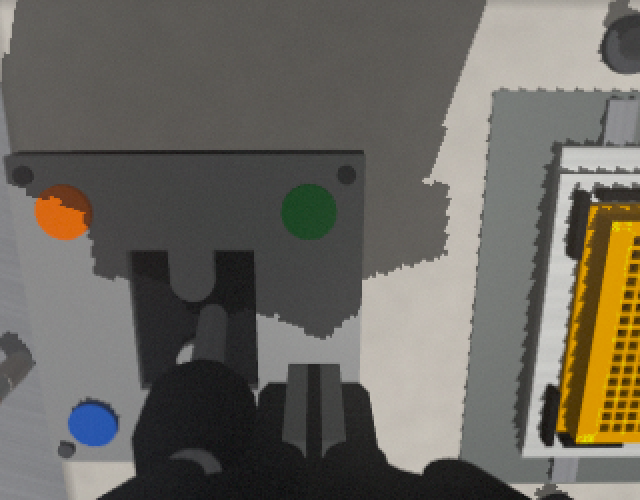

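{"api": "play_rows", "payload": {"deltas": [[0,-4,0,0,0],[0,-4,0,0,0],[0,-4,0,0,0],[0,-4,0,0,0],[0,-4,0,0,0]]}}

```text
t: 5.85
eef_pos: [528.2, -57.2, 146.3]
tcp_rot: [[-0.956, -0.295, 0.0], [-0.295, 0.956, 0.0], [-0.0, 0.0, -1.0]]
ft_force: [-0.5, 3.1, 1.6]
opening: 0.0
```

{"api": "play_rows", "payload": {"deltas": [[0,-4,0,0,0],[0,-4,0,0,0],[0,-4,0,0,0],[0,-3,0,0,0],[0,-3,0,0,0]]}}

```text
t: 6.27
eef_pos: [533.4, -74.2, 146.1]
tcp_rot: [[-0.956, -0.295, -0.0], [-0.295, 0.956, 0.0], [0.0, 0.0, -1.0]]
ft_force: [-0.3, 2.2, -0.3]
opening: 0.0
```

```bash
cat > look.py <<'E'
from st import *
import sys,pickle
st()
im=r.get_image("side");pickle.dump(im,open("side.pkl","wb"))
im2=r.get_image("wrist");c=cv2.resize(im["pixels"][150:270,270:400],None,fx=4,fy=4,interpolation=cv2.INTER_CUBIC)
w=im2["pixels"][60:310,160:480]
w=cv2.resize(w,None,fx=480/250*270/480*.75,fy=480/250*270/480*.75); out=np.zeros((480,800,3),np.uint8); out[:, :520]=c; w=cv2.resize(w,(280,219)); out[:219,520:]=w
cv2.imwrite(f"pics/{sys.argv[1]}.png",out)
def kn(f,s,h=0):
    L=125+h;l=np.array([L*np.cos(s)*np.sin(f),L*np.sin(s)]);return [*(G.T@l+p),15+L*np.cos(s)*np.cos(f)]
for f in(-.32,-.26,-.2,0):
  for s in(-.19,-.24):print(f,s,[((proj(im,kn(f,s,h))-[270,150])*4).round() for h in(0,18)])
E
python3 look.py l4
```

```text
t 6.2667 gate xy [-1.3  5.1] z 146.1 yaw tool x vs -gx -0.14 F gate [0.4  2.18] -0.35 op 0.0
-0.32 -0.19 [array([226., 260.]), array([220., 242.])]
-0.32 -0.24 [array([231., 268.]), array([225., 251.])]
-0.26 -0.19 [array([237., 255.]), array([233., 235.])]
-0.26 -0.24 [array([242., 262.]), array([239., 244.])]
-0.2 -0.19 [array([249., 250.]), array([246., 230.])]
-0.2 -0.24 [array([253., 257.]), array([252., 238.])]
0 -0.19 [array([288., 237.]), array([292., 215.])]
0 -0.24 [array([292., 245.]), array([297., 224.])]
```

View pics/l4.png

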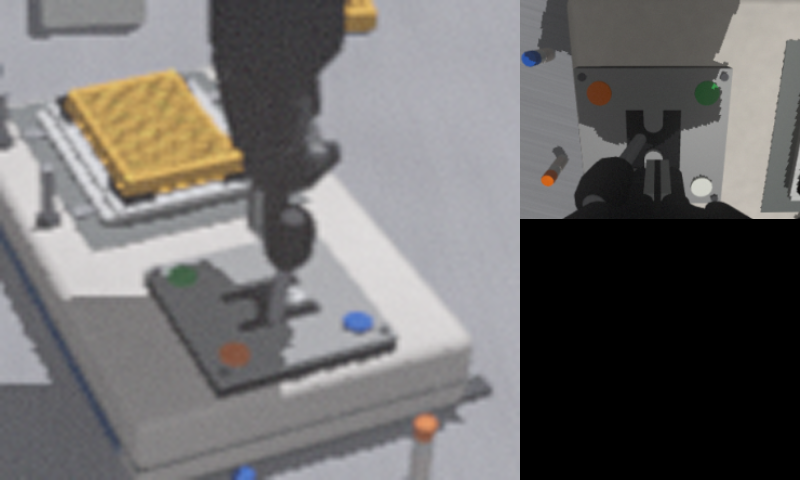

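{"api": "play_rows", "payload": {"deltas": [[0,-2,0,0,0],[0,-2,0,0,0],[0,-1.5,0,0,0]]}}

```text
t: 6.62
eef_pos: [534.9, -79.2, 146.2]
tcp_rot: [[-0.956, -0.295, -0.0], [-0.295, 0.956, 0.0], [0.0, 0.0, -1.0]]
ft_force: [-0.3, 1.3, -0.9]
opening: -0.002
```

```bash
python3 st.py
```

```text
t 6.6167 gate xy [-1.3 -0.1] z 146.2 yaw tool x vs -gx -0.12 F gate [0.13 1.37] -0.91 op -0.002
22.0
```

{"api": "play_rows", "payload": {"deltas": [[0,12,0,0,0],[-22,0,0,0,0],[-22,0,0,0,0],[0,-20,3,0,0],[0,-21,3,0,0]]}}

```text
t: 7.03
eef_pos: [586.4, -92.6, 140.4]
tcp_rot: [[-0.955, -0.297, 0.001], [-0.297, 0.955, -0.0], [-0.001, -0.001, -1.0]]
ft_force: [0.4, -0.4, -0.8]
opening: -0.0
```

{"api": "play_rows", "payload": {"deltas": [[0,0,0,0,0],[4,0,0,0,0],[4,0,0,0,0],[3,0,0,0,0],[3,0,0,0,0]]}}

```text
t: 7.45
eef_pos: [571.5, -97.5, 140.5]
tcp_rot: [[-0.955, -0.295, 0.0], [-0.295, 0.955, 0.0], [-0.0, 0.0, -1.0]]
ft_force: [-0.4, -0.8, -0.6]
opening: 0.004
```

```bash
python3 st.py
```

```text
t 7.45 gate xy [ 28.2 -28.4] z 140.5 yaw tool x vs -gx -0.11 F gate [-0.59 -0.71] -0.58 op 0.004
22.0
```

{"api": "play_rows", "payload": {"deltas": [[3,0,0,0,0],[3,0,0,0,0],[3,0,0,0,0],[3,0,0,0,0]]}}

```text
t: 7.78
eef_pos: [560.8, -101.5, 140.6]
tcp_rot: [[-0.956, -0.295, 0.001], [-0.295, 0.956, -0.0], [-0.001, -0.0, -1.0]]
ft_force: [1.2, 1.6, 1.6]
opening: -0.001
```

{"api": "play_rows", "payload": {"deltas": [[3,0,0,0,0],[3,0,0,0,0],[3,0,0,0,0],[3,0,0,0,0],[3,0,0,0,0]]}}

```text
t: 8.2
eef_pos: [546.0, -106.0, 140.2]
tcp_rot: [[-0.956, -0.295, -0.0], [-0.295, 0.956, 0.0], [0.0, 0.0, -1.0]]
ft_force: [1.1, 1.1, 0.2]
opening: -0.001
```

```bash
python3 look.py l5
```

```text
t 8.2 gate xy [  1.4 -29. ] z 140.2 yaw tool x vs -gx -0.13 F gate [1.4  0.77] 0.17 op -0.001
-0.32 -0.19 [array([226., 260.]), array([220., 242.])]
-0.32 -0.24 [array([231., 268.]), array([225., 251.])]
-0.26 -0.19 [array([237., 255.]), array([233., 235.])]
-0.26 -0.24 [array([242., 262.]), array([239., 244.])]
-0.2 -0.19 [array([249., 250.]), array([246., 230.])]
-0.2 -0.24 [array([253., 257.]), array([252., 238.])]
0 -0.19 [array([288., 237.]), array([292., 215.])]
0 -0.24 [array([292., 245.]), array([297., 224.])]
```

View pics/l5.png

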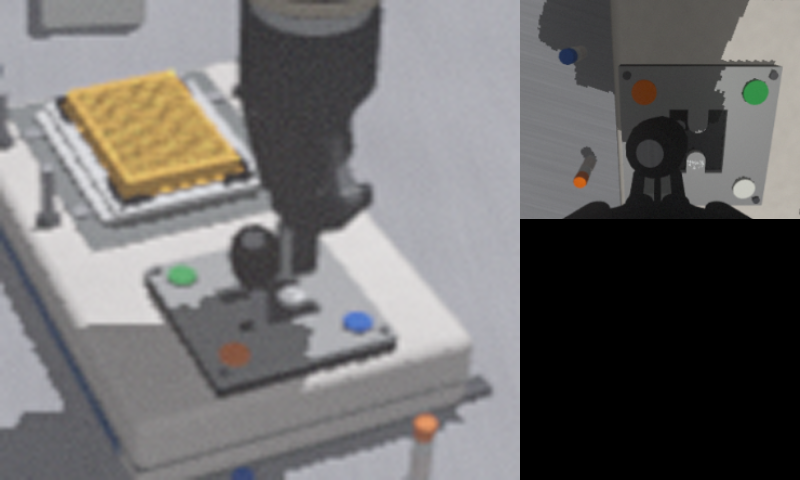

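{"api": "play_rows", "payload": {"deltas": [[3,0,0,0,0],[3,0,0,0,0],[2,0,0,0,0],[2,0,0,0,0]]}}

```text
t: 8.63
eef_pos: [536.6, -109.0, 140.2]
tcp_rot: [[-0.956, -0.295, -0.0], [-0.295, 0.956, 0.0], [0.0, 0.0, -1.0]]
ft_force: [1.7, 1.0, -1.9]
opening: 0.005
```

{"api": "play_rows", "payload": {"deltas": [[1,0,0,0,0],[1,0,0,0,0]]}}

```text
t: 8.8
eef_pos: [534.8, -109.6, 140.3]
tcp_rot: [[-0.956, -0.295, 0.0], [-0.295, 0.956, 0.0], [-0.0, 0.0, -1.0]]
ft_force: [2.2, 1.5, -2.2]
opening: -0.003
```

{"api": "play_rows", "payload": {"deltas": [[1,0,0,0,0],[0.5,0,0,0,0]]}}

```text
t: 8.97
eef_pos: [533.4, -110.0, 140.3]
tcp_rot: [[-0.956, -0.295, 0.0], [-0.295, 0.956, 0.0], [-0.0, 0.0, -1.0]]
ft_force: [3.1, 0.8, -2.0]
opening: -0.003
```

```bash
python3 look.py l6
```

```text
t 8.9667 gate xy [-11.8 -29.1] z 140.3 yaw tool x vs -gx -0.13 F gate [ 3.17 -0.17] -2.03 op -0.003
-0.32 -0.19 [array([226., 260.]), array([220., 242.])]
-0.32 -0.24 [array([231., 268.]), array([225., 251.])]
-0.26 -0.19 [array([237., 255.]), array([233., 235.])]
-0.26 -0.24 [array([242., 262.]), array([239., 244.])]
-0.2 -0.19 [array([249., 250.]), array([246., 230.])]
-0.2 -0.24 [array([253., 257.]), array([252., 238.])]
0 -0.19 [array([288., 237.]), array([292., 215.])]
0 -0.24 [array([292., 245.]), array([297., 224.])]
```

View pics/l6.png

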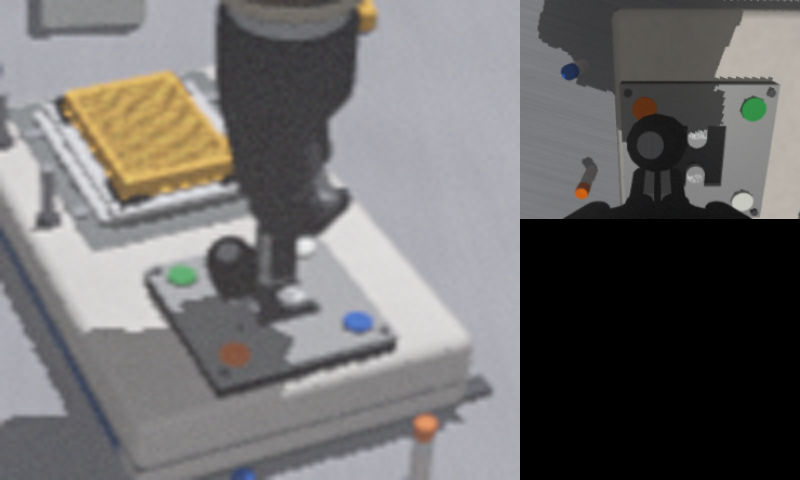

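{"api": "play_rows", "payload": {"deltas": [[0.5,0,0,0,0],[0.5,0,0,0,0]]}}

```text
t: 9.23
eef_pos: [532.8, -110.2, 140.3]
tcp_rot: [[-0.956, -0.295, 0.001], [-0.295, 0.956, 0.0], [-0.001, -0.0, -1.0]]
ft_force: [3.9, 2.6, -4.1]
opening: 0.003
```

{"api": "play_rows", "payload": {"deltas": [[0.5,0,0,0,0],[0,0,0,0,0]]}}

```text
t: 9.4
eef_pos: [532.4, -110.3, 140.2]
tcp_rot: [[-0.956, -0.295, 0.001], [-0.295, 0.956, 0.0], [-0.001, -0.0, -1.0]]
ft_force: [6.0, 1.7, -5.2]
opening: 0.0
```

Force rising (about 6 N): the stop is reached. I'll back off and check.

{"api": "play_rows", "payload": {"deltas": [[-3,0,0,0,0],[-20,0,0,0,0],[-20,0,0,0,0],[0,0,-35,0,0],[0,0,-35,0,0]]}}

```text
t: 9.82
eef_pos: [572.8, -97.2, 209.2]
tcp_rot: [[-0.955, -0.296, -0.006], [-0.296, 0.955, 0.001], [0.005, 0.003, -1.0]]
ft_force: [0.6, -0.8, 1.0]
opening: -0.001
```

{"api": "play_rows", "payload": {"deltas": [[0,0,-20,0,0],[-30,0,0,0,0],[-30,0,0,0,0],[0,0,0,0,0],[0,0,0,0,0]]}}

```text
t: 10.23
eef_pos: [630.8, -79.6, 229.8]
tcp_rot: [[-0.955, -0.296, -0.001], [-0.296, 0.955, -0.0], [0.001, 0.0, -1.0]]
ft_force: [0.1, 0.2, 0.1]
opening: 0.006
```

```bash
python3 look.py l7
```

```text
t 10.2333 gate xy [ 90.1 -28.9] z 229.8 yaw tool x vs -gx -0.07 F gate [0.12 0.17] 0.13 op 0.006
-0.32 -0.19 [array([226., 260.]), array([220., 242.])]
-0.32 -0.24 [array([231., 268.]), array([225., 251.])]
-0.26 -0.19 [array([237., 255.]), array([233., 235.])]
-0.26 -0.24 [array([242., 262.]), array([239., 244.])]
-0.2 -0.19 [array([249., 250.]), array([246., 230.])]
-0.2 -0.24 [array([253., 257.]), array([252., 238.])]
0 -0.19 [array([288., 237.]), array([292., 215.])]
0 -0.24 [array([292., 245.]), array([297., 224.])]
```

View pics/l7.png

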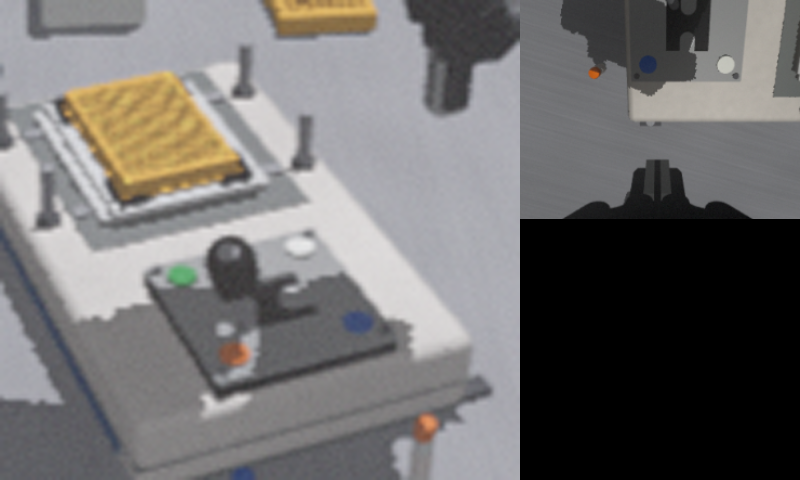

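Knob centre is at about (231,268) and its top at (229,251). That matches fore ≈ -0.32, side ≈ -0.24, and the arm is clear.

```bash
python3 -c "
from rig import r
print(r.job_done())"
```

```text
the job is handed in; nothing more can be done
None
```

The lever now rests at the end of the near right slot, beside the orange disc, and the job was handed in at about 10 s of the 45 s allowed.

- **Moves:** With the shut fingertips I centred the lever on the crossbar and pushed it across to the right leg. From its far side I then pushed it toward near until the force rose at the stop. It was pushed only, never gripped.
- **Lever position:** The last side-camera picture, taken after backing off, fits lever_fore ≈ -0.32 rad and lever_side ≈ -0.24 rad. These are image estimates; the limits are below -0.265 and -0.19.
- **Forces:** The end-of-call wrist readings stayed at roughly 8 N or less, against the 30 N limit.
- **Clearance:** The fingertips were retracted to about 200 mm above the bench. The fingertips worked at 118 mm or higher, above the posts (105 mm) and the yellow plate. I did not separately re-measure the loose items on the bench.

No check failed or disagreed. The one thing I noticed was the TCP reading a few millimetres higher than commanded once during the approach, and I corrected it before the first contact.

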